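# Feel for the latch notch and open the scrap pot

### The arm

A 7-joint arm with a two-finger parallel gripper is mounted at the origin on the work surface. World frame = base frame: x ahead of the robot, y to its left, z up, the work surface at z = 0. Lengths are in m, angles in rad, forces in N, time in s.
With the tool pointing down it reaches from about 0.4 to 0.875 m from the base axis. Payload 19.3 kg.
Tool frame: the origin (TCP) lies midway between the tips of the shut fingers; the grasp point (between the pads) lies 19 mm behind it; z points along the fingers, y is the direction in which the jaws open and shut (so a half turn about z gives the same grasp; the last joint's range is limited). The gripper opens to 85 mm and grips with 20 to 120 N. Pads are 22 mm wide; open, the fingers measure 114 mm over their backs; the gripper's body (76 mm by 85 mm) begins 54 mm behind the grasp point. The pads swing forward as they close: fully open they stand 13 mm farther back than shut.
Start: joints at [-1.273, 0.521, -0.036, 1.599, 0.021, 1.021, -0.113], TCP at [0.225, 0.583, 0.231] pointing down, gripper open.
Joint ranges: [-2.91, 2.91], [-0.3, 2.13], [-1.5, 1.42], [0.17, 2.43], [-1.26, 4.41], [0.16, 1.93], [-2.52, 2.52]. Speed limits (rad/s): [1.89, 1.89, 2.39, 2.39, 3.01, 3.01, 3.01].

### API

Orientations are given as [roll, pitch, yaw] about the fixed x, y, z axes, in that order (R = Rz(yaw) Ry(pitch) Rx(roll)).
In Python, from workcell import bot, eyes gives the robot as it stands. The module is installed in compiled form; this text tells all that it offers.
- The arm moves only by the shell command python3 -m jog 'ROWS' [FORCE]. ROWS is JSON, a list of rows, each an object with "delta_pos": the shift along the world's x, y, z in mm, a list of three; "spin": the turn about the world's z in rad; "claw": the closure, from 0 (fully open) to 1 (shut). In form: [{"delta_pos": [tx, ty, tz], "spin": spin, "claw": claw}, ...]. A call has 1 to 8 rows; each row is the pose to reach, as a shift and turn from the pose measured when the call began; what a row does not reach only later rows make up. A row lasts 1/10 s, in which the tool goes at most 50 mm and 8.59 degrees, less where a joint would pass 70% of its speed; a pose out of reach is approached as far as the arm can. A call with a gripper value outside its range is refused whole. The fingers move at their own pace and stop on an object; FORCE is the grip in N (left out, the last holds). Time passes only in rows, so rows that repeat a pose let the fingers close. It gives the time, the measured TCP pose, the force and the opening at its end, in the units of the state.
- bot.observe(): the state, without advancing time (a new reading comes with each control period).
- eyes.grab_frame(name): name is "scene" or "top"; returns the picture (420x560x3 uint8, blue, green, red); there is no depth.
- eyes.camera_params(name): a dict with "fx", "fy", "cx", "cy" (pixels), "k1" (the pictures are not rectified: a ray, as slopes to the right and down, at radius r is drawn at 1 + k1 r^2 times it, then the intrinsics apply), "origin" and "attitude" of the camera in the world. Camera axes: x right, y up, looking along -z (the intrinsics and any distortion apply to the point x, -y, -z); pixel columns grow to the right and rows downward; lengths in m; the calibration is good to about 2 mm. A picture is of the moment at which its call begins. camera_params takes no time and is no camera call.
- bot.job_done(): hands the job in, once; it reports no verdict.
The state is a dict: "clock": time; "qpos": joint angles; "qd": joint speeds; "joint_efforts": joint torques, N m; "position": TCP position; "tool_rot": TCP orientation; "force": force on the tool from outside, world axes, zero at the start; "moment": the same for the moment, N m; "grip_width": finger opening in m.
Only numpy, scipy, OpenCV 4.12 (cv2) and the standard library are available. Lean on these libraries where they do the work, as an engineer would, in place of code of your own. Each camera call takes 0.05 s, during which the arm holds its last target. There are 200 camera calls.

### The job

Open the jeweller's round scrap pot by touch: feel along the top of its rim with a fingertip until it drops into the thumb notch, then press the latch tab inside the notch down until the lid springs up, and draw the hand away so that the lid stands fully open. Do not grip or lift the pot or shove it from its place, never lean on it heavily, and leave the other tools on the bench where they lie.

Things in the scene. Friction and masses are not known exactly. Their poses are not given: they have to be found in the camera images.
- pot: Round spun-steel scrap pot with a polished, slippery aluminium collar and a flat aluminium lid, 150 mm across the collar, 112 mm high, about 2 kg, loose on the bench. Origin at the centre of its underside, z up. Its yaw says nothing about where the notch is: the collar was pressed on any way round and sits tight.
- pot_rim (a point): Centre of the collar's flat top, on the pot's axis, 112 mm above the bench. The rim is a flat ring from 51 to 75 mm from this point; inside it, level with it, lies the lid (radius 49 mm). The thumb notch is cut somewhere in this rim, anywhere round the circle: its bearing is not given. The lid's inside hinge is straight across from the notch.
- pot_tab_level (a point): Point on the pot's axis at the height of the resting latch tab's top, 8 mm below the rim. The thumb notch is open upward and outward, 48 degrees of the rim wide with radial sides (61 mm across outside, 44 mm inside), and runs in to a wall 54 mm from the axis. In its middle the tab fills 40 degrees, from 56 to 73.5 mm from the axis.
- pot_tab (a joint): The latch tab in the notch: 0 at rest, 0.005 m fully down. It moves straight down, starts to move at about 2 N, is fully down at about 5.5 N, frees the lid at about 3 mm, and springs back when let go.
- pot_lid (a joint): The lid's angle: 0 shut, 1.4 rad fully open. The latch holds it shut; once freed, a light spring swings it up in about a second, its free edge rising beside the notch, to stand up to 210 mm above the bench on the side across from the notch. If it meets the hand it leans there and goes on opening when the hand leaves.
- pliers: Flat-nose pliers with cream handles lying near the pot, 165 mm long, 14 mm thick; bystander. Origin underneath, between jaws and handles; x towards the jaws.
- block: Square steel bench block on a rubber foot, 70 x 70 mm, 32 mm high; bystander. Origin at the centre of its underside.
- dap: Steel doming cube of 50 mm with round hollows; bystander. Origin at the centre of its underside.
- graver: Graver with a wooden mushroom handle, 120 mm long, 27 mm thick at the handle; bystander. Origin underneath its middle; x towards the steel.
- tin: Round aluminium stone tin with a glass top, 54 mm across, 24 mm high; bystander. Origin at the centre of its underside.
- hammer: Small hammer with a wooden handle, 230 mm long, lying; bystander. Origin underneath its middle; x towards the head.

How it is judged:
On the way, in this order (a step that is already met when the one before it is completed fails the run):
1. a fingertip rests on the pot for a moment, lid shut and latch not yet pressed (contact force between the fingers and pot above 0.2 N and value of joint pot_tab below 0.0008 m and value of joint pot_lid below 0.03 rad and height (world z) of the grasp point above 0.1 m), for 0.1 s.
2. a finger presses the latch tab down inside the notch (value of joint pot_tab above 0.0025 m and contact force between the fingers and pot above 0.5 N), for 0.05 s.
At the end, for the whole second after the job is handed in: The lid stands open past 1.25 rad (of 1.4), the latch tab has sprung back up (within 1 mm), and the pot stands flat and still within 30 mm of where it was, the hand clear (value of joint pot_lid above 1.25 rad and value of joint pot_tab below 0.001 m and height (world z) of pot below 0.004 m and angle between pot's own z axis and vertical below 0.05 rad and distance of pot from where it was at the start of the episode below 0.03 m and linear speed of pot below 0.02 m/s); the robot touches nothing.
It fails at once if the pot is lifted (over 8 mm) or tipped (over 0.15 rad) (height (world z) of pot above 0.008 m or angle between pot's own z axis and vertical above 0.15 rad).
It fails at once if the pot is pushed more than 30 mm from its place (distance of pot from where it was at the start of the episode above 0.03 m).
It fails at once if the pot is leaned on with more than 80 N (contact force between the fingers and pot above 80 N).
It fails at once if a bystander is moved more than 25 mm (distance of any of pliers, block, dap, graver, tin, hammer from where it was at the start of the episode above 0.025 m).
It also fails if it takes over 72 s, if anything falls off the work surface, if the arm or the gripper's body presses on something with over 40 N, if the wrist force passes 120 N, or if a joint passes its speed limit or range.

## Working session

There is one attempt and no reset: what is moved stays moved. The work goes in short steps, Python scripts to look and compute and a shell command to move; the robot and the scene stay as the last step left them, time stands still between calls to the robot, and variables do not carry over. Pictures are saved under pics/ and viewed, about 8 in all and at most 12, crops included, and the job is handed in when it is done.

```bash
mkdir -p pics; cat > h.py <<'E'
import numpy as np, cv2
from scipy.spatial.transform import Rotation as R
from workcell import bot, eyes
def cam(n):
    p=eyes.camera_params(n); a=np.array(p['attitude'],float)
    Rm=a if a.shape==(3,3) else R.from_euler('xyz',a).as_matrix()
    return p,Rm,np.array(p['origin'],float)
def onplane(n,uv,z):
    p,Rm,o=cam(n)
    K=np.array([[p['fx'],0,p['cx']],[0,p['fy'],p['cy']],[0,0,1]],float)
    s=cv2.undistortPoints(np.array(uv,float).reshape(-1,1,2),K,np.array([p['k1'],0,0,0,0],float)).reshape(-1,2)
    d=np.c_[s[:,0],-s[:,1],-np.ones(len(s))]@Rm.T
    return o+d*((z-o[2])/d[:,2])[:,None]
def proj(n,X):
    p,Rm,o=cam(n); c=(np.atleast_2d(X)-o)@Rm; s=np.c_[c[:,0],-c[:,1]]/-c[:,2:]
    s=s*(1+p['k1']*(s**2).sum(1,keepdims=True)); return s*[p['fx'],p['fy']]+[p['cx'],p['cy']]
E
python3 - <<'E'
from h import *
a=eyes.grab_frame('top');b=eyes.grab_frame('scene')
cv2.imwrite('pics/top0.png',a);cv2.imwrite('pics/scene0.png',b)
print(eyes.camera_params('top'),eyes.camera_params('scene'));print(bot.observe())
E
```

```text
{'fx': 439.8316413117718, 'fy': 439.8316413117718, 'cx': 274.6200920982323, 'cy': 215.01968413228286, 'k1': -0.12221117529417427, 'origin': array([ 0.41941914, -0.05744297,  1.07661579]), 'attitude': array([ 0.13506032,  0.03142201, -1.59124208])} {'fx': 398.0264802473879, 'fy': 398.0264802473879, 'cx': 270.8024201482887, 'cy': 212.74702192377035, 'k1': 0.016463134820476708, 'origin': array([0.86184563, 0.40097573, 0.9588128 ]), 'attitude': array([ 0.54667181, -0.00615391,  2.54733025])}
{'clock': 0.1, 'qpos': array([-1.2732086 ,  0.52193757, -0.03635207,  1.59990833,  0.02118619,
        1.02112187, -0.11277652]), 'qd': array([-3.91694910e-05, -2.06513198e-03,  4.43582374e-04, -3.02359973e-04,
       -3.95151496e-04,  1.16537167e-03, -1.20843231e-03]), 'joint_efforts': array([ 4.97415575e-03, -9.28474045e+01,  1.98446475e+00, -3.70532763e+01,
        1.80490559e-02,  5.23212191e-03, -1.49225178e-05]), 'position': array([0.22463013, 0.58292953, 0.23080878]), 'tool_rot': array([-3.14060270e+00,  4.50056160e-05,  2.77383082e+00]), 'force': array([ 0.08208262, -0.2715492 ,  0.01847578]), 'moment': array([-0.01536009,  0.02828867,  0.0031364 ]), 'grip_width': 0.08541489494639394}
```

View pics/top0.png

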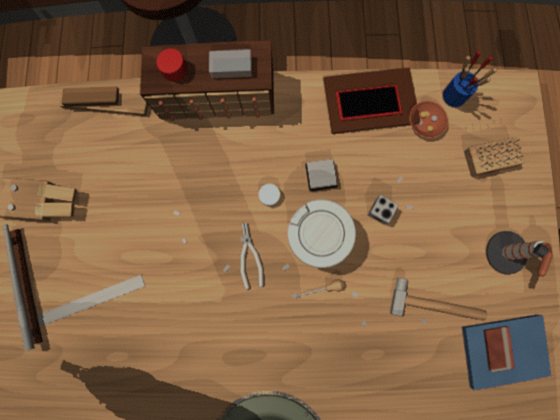

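View pics/scene0.png

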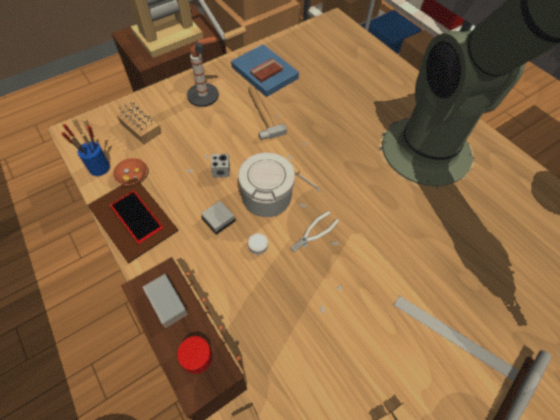

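Top view: pot's rim is centred near (321,233), with the tin at (269,195), block (321,175), dap (383,209), pliers (250,257), graver (320,289) and hammer (430,305). Something shows on the rim near (303,212). I'll enlarge both views there.

```bash
python3 - <<'E'
from h import *
a=cv2.imread('pics/top0.png');b=cv2.imread('pics/scene0.png')
def e(c): 
    c=cv2.resize(c,(400,400),interpolation=cv2.INTER_CUBIC); return cv2.createCLAHE(2,(2,2)) and cv2.convertScaleAbs(c,alpha=1.2)
cv2.imwrite('pics/z.png',np.hstack([e(a[193:275,281:363]),e(b[145:222,228:305])]))
# rim circle: bright low-saturation
hsv=cv2.cvtColor(a,cv2.COLOR_BGR2HSV); m=((hsv[...,1]<60)&(hsv[...,2]>110)).astype(np.uint8)
m[:, :280]=0;m[:,362:]=0;m[:195]=0;m[276:]=0
m=cv2.morphologyEx(m,cv2.MORPH_OPEN,np.ones((3,3)))
c=max(cv2.findContours(m,0,2)[0],key=cv2.contourArea)
w=onplane('top',c.reshape(-1,2),.112)[:,:2].astype(np.float32)
print(cv2.minEnclosingCircle(w), cv2.fitEllipse(w))
for n,uv,z in [('tin',(269,195),.024),('block',(321,175),.032),('dap',(383,209),.05),('pliers',(250,257),.01),('graver',(320,289),.01),('mark',(303,212),.112)]: print(n,onplane('top',[uv],z).round(3))
print(onplane('scene',[(266,173)],.112))
E
```

```text
((0.5090187788009644, -0.13132604956626892), 0.07543740421533585) ((0.5085938572883606, -0.1319846361875534), (0.1470319628715515, 0.14840102195739746), 48.03597640991211)
tin [[ 0.613 -0.015  0.024]]
block [[ 0.657 -0.142  0.032]]
dap [[ 0.568 -0.284  0.05 ]]
pliers [[0.464 0.035 0.01 ]]
graver [[ 0.383 -0.132  0.01 ]]
mark [[ 0.556 -0.093  0.112]]
[[ 0.51051352 -0.13237227  0.112     ]]
```

View pics/z.png

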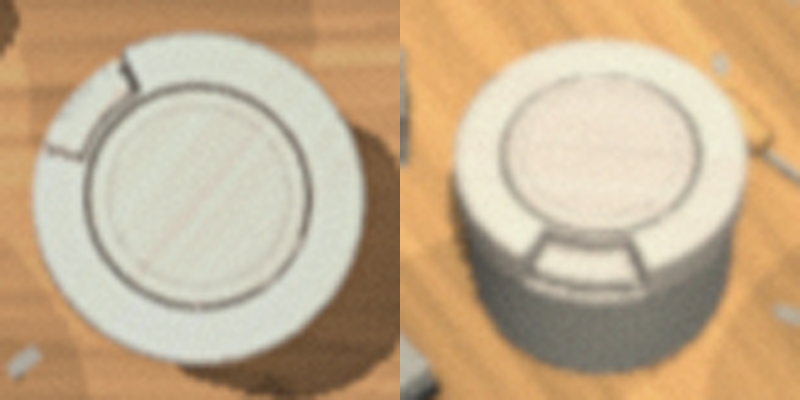

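Left crop: the notch is clearly visible, with side edges at about (130,72) and (66,153). The right crop agrees, showing it facing the scene camera. Computing its bearing.

```bash
python3 - <<'E'
from h import *
C=np.array([.509,-.1315])
f=lambda x,y:(281+x/4.878-.4,193+y/4.878-.4)
g=lambda x,y:(228+x/5.195-.4,145+y/5.195-.4)
for n,pts in (('top',[f(130,72),f(66,153)]),('scene',[g(538,240)if 0 else g(138,243),g(237,260)])):
    w=onplane(n,pts,.112)[:,:2]-C; print(n,np.hypot(*w.T),np.degrees(np.arctan2(w[:,1],w[:,0])))
b=np.arctan2(*(onplane('top',[f(130,72),f(66,153)],.112)[:,:2]-C).sum(0)[::-1]); u=np.array([np.cos(b),np.sin(b)])
print(np.degrees(b),'tab tgt',C+.068*u)
yaw=bot.observe()['tool_rot'][2]
print('spin', [(b-yaw+k*np.pi+np.pi/2)%np.pi-np.pi/2 for k in(0,)])
for d in(-45,45): print(d,C+.065*np.array([np.cos(b+np.radians(d)),np.sin(b+np.radians(d))]))
E
python3 -m jog '[{"delta_pos":[30,-50,0],"spin":0,"claw":1},{"delta_pos":[55,-100,0],"spin":0,"claw":1},{"delta_pos":[80,-150,0],"spin":0,"claw":1},{"delta_pos":[105,-200,0],"spin":0,"claw":1},{"delta_pos":[130,-250,0],"spin":0,"claw":1},{"delta_pos":[155,-300,0],"spin":0,"claw":1},{"delta_pos":[180,-350,0],"spin":0,"claw":1},{"delta_pos":[205,-400,0],"spin":0,"claw":1}]' 20
```

```text
top [0.06440113 0.06273629] [26.77976064 70.26733388]
scene [0.06721223 0.07123328] [27.68118643 69.91033315]
48.224315370149036 tab tgt [ 0.55430269 -0.0807884 ]
spin [np.float64(1.2094349144644938)]
-45 [ 0.5738971  -0.12784406]
45 [ 0.50534406 -0.0666029 ]
clock: 0.9
position: [0.4078, 0.2255, 0.2308]
tool_rot: [-3.141, 0.0, 2.774]
force: [0.9, 0.0, -0.9]
grip_width: 0.0003
```

```bash
python3 -m jog '[{"delta_pos":[16,-40,0],"spin":-0.14,"claw":1},{"delta_pos":[32,-80,0],"spin":-0.28,"claw":1},{"delta_pos":[48,-120,0],"spin":-0.42,"claw":1},{"delta_pos":[64,-165,0],"spin":-0.56,"claw":1},{"delta_pos":[80,-205,0],"spin":-0.70,"claw":1},{"delta_pos":[97,-250,0],"spin":-0.84,"claw":1},{"delta_pos":[97,-292,0],"spin":-0.98,"claw":1},{"delta_pos":[97,-292,0],"spin":-1.12,"claw":1}]' && python3 -m jog '[{"delta_pos":[0,0,-15],"spin":-0.14,"claw":1},{"delta_pos":[0,0,-35],"spin":-0.28,"claw":1},{"delta_pos":[0,0,-55],"spin":-0.42,"claw":1},{"delta_pos":[0,0,-75],"spin":-0.56,"claw":1},{"delta_pos":[0,0,-90],"spin":-0.70,"claw":1},{"delta_pos":[0,0,-100],"spin":-0.81,"claw":1},{"delta_pos":[0,0,-105],"spin":-0.81,"claw":1},{"delta_pos":[0,0,-105],"spin":-0.81,"claw":1}]'; python3 -c "
from h import *
o=bot.observe();print(o['qpos'].round(2),o['position'],o['force'],o['tool_rot'])
a=eyes.grab_frame('scene');b=eyes.grab_frame('top')
z=lambda c:cv2.resize(c,(400,400),interpolation=3)
cv2.imwrite('pics/v1.png',np.hstack([z(b[153:313,241:401]),z(a[105:265,186:346])]))"
```

```text
clock: 1.7
position: [0.5043, -0.0723, 0.2308]
tool_rot: [-3.14, 0.002, 1.641]
force: [-0.6, 1.9, 1.1]
grip_width: 0.0001
clock: 2.5
position: [0.504, -0.0722, 0.1254]
tool_rot: [-3.14, 0.003, 0.835]
force: [-0.6, 0.3, 0.8]
grip_width: 0.0002
[-0.37  0.56  0.55  2.01 -0.45  0.69 -0.27] [ 0.50403142 -0.07221897  0.12538016] [-0.55653553  0.29132488  0.75027299] [-3.13978916e+00  3.05785410e-03  8.34830688e-01]
```

View pics/v1.png

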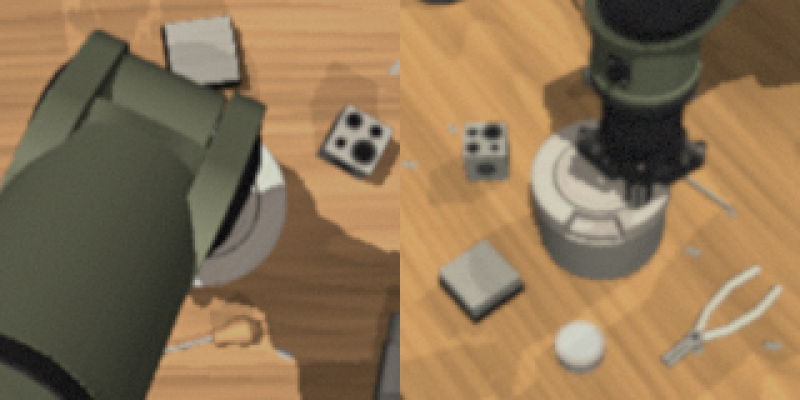

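The scene view (right half) shows the shut fingers just above the rim, about 45° to the right of the notch, which is at about (595,225). Descending gently to feel for contact.

```bash
python3 -m jog '[{"delta_pos":[1,5,-5],"spin":0,"claw":1},{"delta_pos":[1,5,-9],"spin":0,"claw":1},{"delta_pos":[1,5,-11],"spin":0,"claw":1},{"delta_pos":[1,5,-12],"spin":0,"claw":1},{"delta_pos":[1,5,-12],"spin":0,"claw":1}]' ; python3 -m jog '[{"delta_pos":[0,0,-0.7],"spin":0,"claw":1},{"delta_pos":[0,0,-0.7],"spin":0,"claw":1}]'; python3 -m jog '[{"delta_pos":[0,0,-0.7],"spin":0,"claw":1},{"delta_pos":[0,0,-0.7],"spin":0,"claw":1}]'
```

```text
clock: 3.1
position: [0.5054, -0.0674, 0.1141]
tool_rot: [-3.141, 0.002, 0.834]
force: [0.2, 0.2, -0.4]
grip_width: 0.0
clock: 3.3
position: [0.5054, -0.0675, 0.1134]
tool_rot: [-3.141, 0.002, 0.834]
force: [0.4, 0.6, -0.5]
grip_width: -0.0003
clock: 3.5
position: [0.5054, -0.0675, 0.1127]
tool_rot: [-3.141, 0.002, 0.834]
force: [-0.1, 0.2, -0.0]
grip_width: -0.0002
```

```bash
for i in 1 2; do python3 -m jog '[{"delta_pos":[0,0,-0.5],"spin":0,"claw":1},{"delta_pos":[0,0,-0.5],"spin":0,"claw":1}]'; done
```

```text
clock: 3.7
position: [0.5054, -0.0675, 0.1121]
tool_rot: [-3.141, 0.002, 0.834]
force: [-0.2, 1.2, 0.6]
grip_width: 0.0001
clock: 3.9
position: [0.5054, -0.0675, 0.112]
tool_rot: [-3.14, 0.002, 0.834]
force: [-2.0, 0.0, 10.6]
grip_width: -0.0001
```

Contact: 10 N up at z = 112.0 mm. Hold, ease off, and slide along the rim.

```bash
python3 -m jog '[{"delta_pos":[0,0,-0.2],"spin":0,"claw":1},{"delta_pos":[0,0,-0.2],"spin":0,"claw":1}]'; python3 -m jog '[{"delta_pos":[4,0,-0.2],"spin":0,"claw":1},{"delta_pos":[8,0.5,-0.2],"spin":0,"claw":1},{"delta_pos":[12,0.5,-0.2],"spin":0,"claw":1},{"delta_pos":[16,0.5,-0.2],"spin":0,"claw":1},{"delta_pos":[20,0.5,-0.2],"spin":0,"claw":1},{"delta_pos":[26,0,-0.2],"spin":0,"claw":1}]'; python3 -m jog '[{"delta_pos":[4,-1,-0.3],"spin":0,"claw":1},{"delta_pos":[8,-3,-0.3],"spin":0,"claw":1},{"delta_pos":[12,-5,-0.3],"spin":0,"claw":1},{"delta_pos":[16,-8,-0.3],"spin":0,"claw":1},{"delta_pos":[20,-11,-0.3],"spin":0,"claw":1},{"delta_pos":[23,-13.5,-0.3],"spin":0,"claw":1},{"delta_pos":[23,-13.5,-0.3],"spin":0,"claw":1}]'
```

```text
clock: 4.1
position: [0.5054, -0.0675, 0.1121]
tool_rot: [-3.14, 0.001, 0.834]
force: [-1.1, 0.4, 7.3]
grip_width: 0.0
clock: 4.7
position: [0.5313, -0.0675, 0.1121]
tool_rot: [-3.14, 0.001, 0.834]
force: [-3.1, -0.1, 6.2]
grip_width: -0.0001
clock: 5.4
position: [0.5546, -0.0816, 0.1117]
tool_rot: [-3.14, 0.001, 0.833]
force: [0.4, -0.6, -0.2]
grip_width: -0.0001
```

The force vanished at the predicted bearing, so the fingertip is over the notch. Descend in it.

```bash
python3 -m jog '[{"delta_pos":[0,0,-2],"spin":0,"claw":1},{"delta_pos":[0,0,-4],"spin":0,"claw":1},{"delta_pos":[0,0,-4],"spin":0,"claw":1}]'; python3 -m jog '[{"delta_pos":[0,0,-1.5],"spin":0,"claw":1},{"delta_pos":[0,0,-3],"spin":0,"claw":1},{"delta_pos":[0,0,-3],"spin":0,"claw":1}]';  python3 -m jog '[{"delta_pos":[0,0,-1.5],"spin":0,"claw":1},{"delta_pos":[0,0,-1.5],"spin":0,"claw":1}]'
```

```text
clock: 5.7
position: [0.5543, -0.0814, 0.1074]
tool_rot: [-3.14, 0.002, 0.833]
force: [-0.0, -0.3, 0.5]
grip_width: 0.0001
clock: 6.0
position: [0.5543, -0.0813, 0.1042]
tool_rot: [-3.14, 0.002, 0.833]
force: [0.5, 0.3, 0.5]
grip_width: 0.0002
clock: 6.2
position: [0.5544, -0.0814, 0.1027]
tool_rot: [-3.14, 0.002, 0.833]
force: [0.9, -0.3, 3.1]
grip_width: 0.0005
```

Below rim level with 3 N of tab spring: on the tab. Press on to about 4 mm of travel.

```bash
python3 -m jog '[{"delta_pos":[0,0,-1.5],"spin":0,"claw":1},{"delta_pos":[0,0,-2.7],"spin":0,"claw":1},{"delta_pos":[0,0,-2.7],"spin":0,"claw":1},{"delta_pos":[0,0,-2.7],"spin":0,"claw":1}]'; python3 -c "
from h import *
a=eyes.grab_frame('scene');cv2.imwrite('pics/v2.png',cv2.resize(a[105:265,186:346],(480,480),interpolation=3))"
```

```text
clock: 6.6
position: [0.5545, -0.0813, 0.1]
tool_rot: [-3.14, 0.002, 0.833]
force: [-0.3, 0.2, 3.9]
grip_width: 0.0004
```

View pics/v2.png

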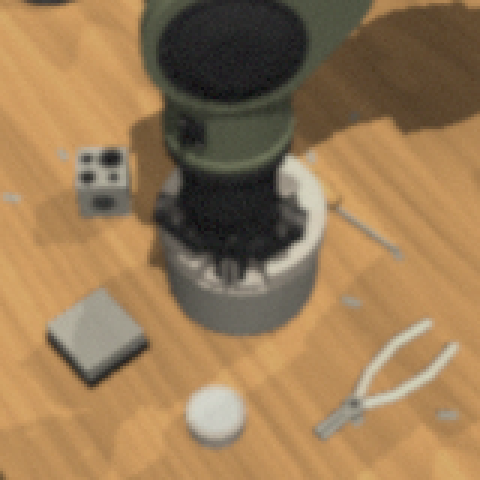

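Fingers sit in the notch at about (235,270); the lid is hidden behind the gripper. I'll press slightly further and wait for it, then draw the hand outward.

```bash
python3 -m jog '[{"delta_pos":[0,0,-0.6],"spin":0,"claw":1},{"delta_pos":[0,0,-0.6],"spin":0,"claw":1},{"delta_pos":[0,0,-0.6],"spin":0,"claw":1},{"delta_pos":[0,0,-0.6],"spin":0,"claw":1},{"delta_pos":[0,0,-0.6],"spin":0,"claw":1},{"delta_pos":[0,0,-0.6],"spin":0,"claw":1},{"delta_pos":[0,0,-0.6],"spin":0,"claw":1},{"delta_pos":[0,0,-0.6],"spin":0,"claw":1}]'; python3 -m jog '[{"delta_pos":[3,4,0],"spin":0,"claw":1},{"delta_pos":[10,11,1],"spin":0,"claw":1},{"delta_pos":[20,22,2],"spin":0,"claw":1},{"delta_pos":[33,37,4],"spin":0,"claw":1},{"delta_pos":[50,56,10],"spin":0,"claw":1},{"delta_pos":[70,79,15],"spin":0,"claw":1},{"delta_pos":[90,101,20],"spin":0,"claw":1},{"delta_pos":[90,101,20],"spin":0,"claw":1}]'; python3 -m jog '[{"delta_pos":[0,40,20],"spin":0,"claw":1},{"delta_pos":[0,80,50],"spin":0,"claw":1},{"delta_pos":[0,120,80],"spin":0,"claw":1},{"delta_pos":[0,160,100],"spin":0,"claw":1},{"delta_pos":[0,160,100],"spin":0,"claw":1},{"delta_pos":[0,160,100],"spin":0,"claw":1},{"delta_pos":[0,160,100],"spin":0,"claw":1}]'; python3 -c "
from h import *
a=eyes.grab_frame('scene');b=eyes.grab_frame('top')
z=lambda c:cv2.resize(c,(400,400),interpolation=3)
cv2.imwrite('pics/v3.png',np.hstack([z(b[153:313,241:401]),z(a[105:265,186:346])]))"
```

```text
clock: 7.45
position: [0.5545, -0.0813, 0.0995]
tool_rot: [-3.14, 0.002, 0.833]
force: [-0.3, 0.5, 5.6]
grip_width: -0.0
clock: 8.25
position: [0.647, 0.0251, 0.1193]
tool_rot: [-3.14, -0.001, 0.839]
force: [-0.4, -0.1, -0.2]
grip_width: 0.0006
clock: 8.95
position: [0.6468, 0.1845, 0.2187]
tool_rot: [-3.14, 0.001, 0.838]
force: [-0.7, -0.6, -0.0]
grip_width: 0.0002
```

View pics/v3.png

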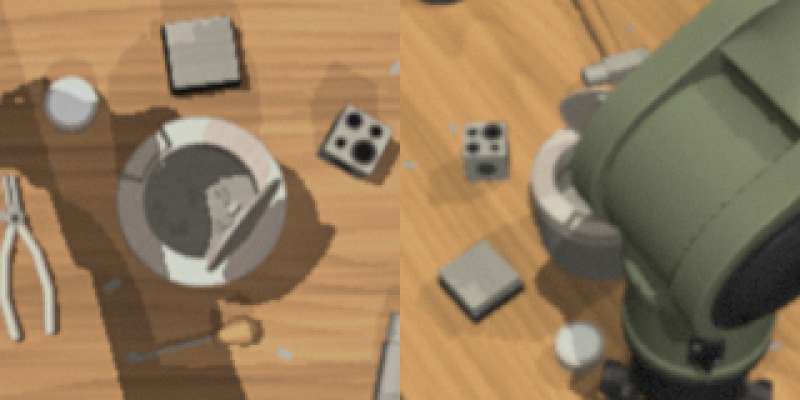

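Top view: the lid stands up as a thin sliver from (280,180) to (210,270), pot in place, bystanders unmoved. Wait a moment, then check the angle and pot position numerically.

```bash
python3 -m jog '[{"delta_pos":[0,10,0],"spin":0,"claw":1},{"delta_pos":[0,10,0],"spin":0,"claw":1},{"delta_pos":[0,10,0],"spin":0,"claw":1},{"delta_pos":[0,10,0],"spin":0,"claw":1},{"delta_pos":[0,10,0],"spin":0,"claw":1},{"delta_pos":[0,10,0],"spin":0,"claw":1},{"delta_pos":[0,10,0],"spin":0,"claw":1},{"delta_pos":[0,10,0],"spin":0,"claw":1}]'; python3 - <<'E'
from h import *
b=eyes.grab_frame('top')
hsv=cv2.cvtColor(b,cv2.COLOR_BGR2HSV);m=(hsv[...,1]<75).astype(np.uint8)
m[:, :280]=0;m[:,362:]=0;m[:195]=0;m[276:]=0
m=cv2.morphologyEx(m,cv2.MORPH_OPEN,np.ones((3,3)))
c=max(cv2.findContours(m,0,2)[0],key=cv2.contourArea)
print(cv2.minEnclosingCircle(onplane('top',c.reshape(-1,2),.112)[:,:2].astype(np.float32)))
u=np.array([np.cos(.845),np.sin(.845),0]);t=np.array([-u[1],u[0],0]);C=np.array([.509,-.1315,.112])
z=cv2.resize(b[193:275,281:363],(574,574),interpolation=3)
a=np.linspace(0,2*np.pi,60)
for th,col in((1.4,(0,255,0)),(1.25,(0,0,255)),(1.1,(255,0,0))):
    w=np.cos(th)*u+[0,0,np.sin(th)]
    P=C-.049*u+np.outer(.049+.049*np.cos(a),w)+np.outer(.049*np.sin(a),t)
    p=((proj('top',P)-[281,193]+.5)*7).astype(int)
    cv2.polylines(z,[p],True,col,1)
cv2.imwrite('pics/v4.png',z)
E
```

```text
clock: 9.85
position: [0.6469, 0.194, 0.2188]
tool_rot: [-3.14, 0.0, 0.837]
force: [-0.3, -0.1, -0.0]
grip_width: 0.0
((0.5090592503547668, -0.13104388117790222), 0.0765010267496109)
```

View pics/v4.png

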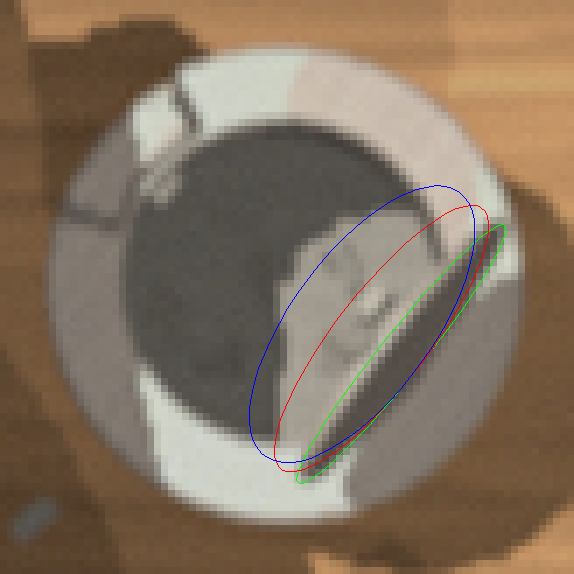

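The lid's dark edge runs from (300,478) to (500,230), which matches the 1.4 rad outline (green). The pot hasn't moved and the wrist force is about zero. Handing in.

```bash
python3 -c "
from h import *
print(bot.job_done())"
```

```text
the job is handed in; nothing more can be done
None
```

The pot is open: the lid stands fully up and the hand is clear, handed in at about 10 s of the 72 s allowed.

- **How it went:** The notch showed up in both camera views at a bearing of about 48°. I rested the shut fingertips on the rim about 45° away from it, at z = 112.0 mm with about 10 N. I then slid them along until the force vanished at that bearing. I pressed the tab down to z = 99.5 mm, about 4.5 mm of travel at 5.6 N, held it there, and withdrew outward and up.
- **Last checks:** In the top view the lid matches the outline drawn for 1.4 rad. The pot's centre came out within 1 mm of where it started. The wrist force was about zero, and the block, dap, pliers, graver and tin lay where they were. The hammer is only partly in the last pictures, but the hand never went near it.
- **Not measured directly:** I did not measure the tab's return. I take it to have sprung back because nothing touches it any more.

No check failed or disagreed.

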